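Push-and-turn lid on the moisture-absorber canister

ROBOT

A 6-joint arm with a two-finger parallel gripper is mounted at the origin on the work surface. World frame = base frame: x ahead of the robot, y to its left, z up, the work surface at z = 0. Lengths are in m, angles in rad, forces in N, time in s.
With the tool pointing down it reaches from about 0.275 to 0.825 m from the base axis. Payload 5.2 kg.
Tool frame: the origin (TCP) lies midway between the tips of the shut fingers; the grasp point (between the pads) lies ctrl.hold_point_z behind it (ctrl.hold_point_z is the distance from the TCP to the grasp point, in m); z points along the fingers, y is the line along which they close (so a half turn about z gives the same grasp; the last joint's range is limited). The gripper opens to 93 mm and grips with 3 to 60 N. Pads are 15 mm wide; open, the fingers measure 128 mm over their backs; the gripper's body (75 mm by 188 mm) begins 65 mm behind the grasp point.
Start: joints at [-1.516, 0.259, 1.535, -0, 1.348, -0.203], TCP at [0.14, -0.532, 0.219] pointing down, gripper open.
Joint ranges: [-3.14, 3.14], [-0.91, 2.08], [0.19, 2.58], [-1.22, 4.36], [0.22, 2.71], [-3.12, 3.12]. Speed limits (rad/s): [2.57, 2.57, 3.14, 3.14, 3.14, 3.14].

INTERFACE

Orientations are given as a rotation vector (axis times angle).
In Python, from plant import ctrl, get_image, ticket, silhouettes gives the robot as it stands.
- The arm moves only by the tool drive_tool, never from a script. Its arguments are lists of equal length, an entry for each row: "rot": the turn, a rotation vector about the tool's x, y, z in rad, a list of three; "delta_pos": the shift along the tool's x, y, z in m, a list of three; "hand": the opening, from 0 (shut) to 1 (fully open). In form: {"rot": [[wx, wy, wz], ...], "delta_pos": [[x, y, z], ...], "hand": [hand, ...]}. A call has 1 to 12 rows; each row shifts and turns the commanded pose from where the row before left it, along the tool's axes as they then stand; what a row does not reach is not made up. A row lasts 1/8 s, in which the tool goes at most 62.5 mm and 10.7 degrees, less where a joint would pass 70% of its speed; a pose out of reach is approached as far as the arm can. A call is refused whole if a number of a shift passes 0.0625 or a number of a turn 0.188, either way. A call with a gripper value outside its range is refused whole. The fingers move at their own pace and stop on an object; "newtons" is the grip in N (left out, the last holds). Time passes only in rows, so rows that do not move let the fingers close. It gives the time, the measured TCP pose, the force and the opening at its end, in the units of the state.
- ctrl.get_state(): the state, without advancing time (a new reading comes with each control period).
- get_image(name): name is "scene" or "top" or "wrist"; returns a dict with "pixels" (384x512x3 uint8, red, green, blue), "fx", "fy", "cx", "cy" (pixels), "pose" (4x4, takes a point from camera to world coordinates). Camera axes: x right, y down, z forward; pixel columns grow to the right and rows downward; lengths in m; the calibration is good to about 2 mm. A picture is of the moment at which its call begins. There is no depth.
- ticket.close_job(): hands the job in, once; it reports no verdict.
Trained networks look in the newest picture that a camera, given by its name, has taken for a name from the list of things; names that differ only in an ending like _2 or _b are one class to them, and where a whole thing is asked for, a point or a joint stands for the part that bears it (a point fixed in the world has none). Each returns a list of dicts, best first, with "conf" (0 to 1); they miss things now and then, are a little off and sometimes report something else, mostly with a low value. They report only what shows in the picture. A call takes as long as a camera call. They do not tell look-alikes from the thing itself.
- silhouettes(camera, thing): "mask" (384x512 bool, what is visible of it) and "bbox" ([left, top, width, height] in pixels, round what is visible of it).
The state is a dict: "clock": time; "joint_positions": joint angles; "joint_vel": joint speeds; "effort": joint torques, N m; "tool_pos": TCP position; "orientation": TCP orientation; "ft_force": force on the tool from outside, world axes, zero at the start; "wrist_torque": the same for the moment, N m; "grip_width": finger opening in m.
Only numpy, scipy, OpenCV 4.12 (cv2) and the standard library are available. Lean on these libraries where they do the work, as an engineer would, in place of code of your own. Each camera call takes 0.05 s, during which the arm holds its last target. There are 200 camera calls.

TASK

Close the open moisture-absorber canister with its loose orange lid: set the lid in the mouth so that its two lugs drop through the two slots, press it down against the spring and, while pressing, twist it about an eighth of a turn clockwise (seen from above) so that the lugs catch under the collar and the lid stays locked when you let go. Do not force it: never push on the lid or canister with more than about 25 N (2.5 kg), and leave everything else on the bench where it stands.

Things in the scene. Friction and masses are not known exactly. Their poses are not given: they have to be found in the camera images.
- mouth (a point): Mouth of the open white canister; centre of the grey collar's top face, 110 mm above the bench, z up. Collar 86 mm across, with a 50 mm round hole and two opposite slots, 30 degrees wide, out to radius 34. They lie near this point's +x and -x, but the collar sits turned by an unknown angle up to 0.2 rad either way (it does not turn when worked): find them by feel, or see the white marks.
- canister_mid (a point): Canister, fixed to the bench in a 120 mm square cradle; point on its axis 55 mm up. Below the slots the lugs turn clockwise only: under a lip (15 to 28 degrees from the slot's middle, underside 8 mm below the top face), then into a pocket (roof 4 mm below) ending at a hard stop. Locked, the lugs' middle is 39 to 55 degrees clockwise of the slot's (green marks at 47).
- follower (a joint): Bright steel spring plate in the mouth, 38 mm across, sliding up and down: 0 = up, its top 4 mm below the collar's top face; grows as it is pressed down, to 0.013 m at the lid's hard bottom. It pushes up with 5 N at 0 and 0.5 N more per mm (8 N at the locked height, 11.5 N at the hard bottom).
- lid_grip (a point): Middle of the black grip bar on the loose orange lid (about 120 g), which stands plug down on the bench; z up, x along the bar. Bar 52 mm along x, 16 mm along y (the width to grip), 40 mm tall (20 mm above and below this point). The bar stands on the lid's disc, 72 mm across, 7 mm thick, whose underside is 27 mm below this point. The lid is the same after half a turn.
- lid: The lid's foot: origin at the centre of the plug's underside, 44 mm below the grip point; same axes. The plug is 44 mm across and 17 mm long. Two lugs stick out of its foot along +x and -x (in line with the bar) to radius 31 mm, 22 degrees wide, from 0 to 6 mm above the foot.
- lid_disc (a point): Centre of the disc's underside, 17 mm above the plug's foot. Its height above the collar's top face: 17 mm with the lugs resting on the collar; 13 mm with the lugs in the slots and the plug touching the spring plate; below 3 mm the lugs pass under the lip; 0 is the hard bottom; 7 mm when locked, the spring holding the lugs up in the pockets.
- tape_mid (a point): Roll of brown packing tape lying flat, 90 mm across, 48 mm tall; point at its centre. Bystander.
- stamp_mid (a point): Wooden hand stamp standing upright, 44 mm across, 75 mm tall; point half-way up. Bystander.
- closed_can_mid (a point): A second canister of the same kind, already closed, with a blue lid; 86 mm across, 170 mm tall, loose; point half-way up. Bystander.
- stapler_mid (a point): Red and black stapler, 135 x 36 x 48 mm, long side along its x; point half-way up. Bystander.
- carton_mid (a point): Small cardboard carton, 100 x 140 x 70 mm; point at its centre. Bystander.
- glue_mid (a point): White glue bottle with orange cap, 52 mm across, 130 mm tall; point half-way up. Bystander.
Things that resemble listed ones, but are neither listed nor needed, are in the scene too. Of the things that look like the lid, take the one that is nearest to the robot's base at the start.

How it is judged:
At the end, for the whole second after the job is handed in: The lid is locked: let go and at rest, upright within 0.09 rad, its grip point within 6 mm of the canister's axis and 31.5 to 36.5 mm above the collar's top face (lugs held up in the pockets by the spring; an unlocked lid is pushed up to 40 mm) (z of lid_grip in the frame of mouth between 0.0315 and 0.0365 m and horizontal distance between lid_grip and mouth below 0.006 m and angle between lid_grip's own z axis and vertical below 0.09 rad and linear speed of lid below 0.01 m/s); the robot touches nothing.
It fails at once if the lid is forced: more than 30 N between lid and canister (contact force between lid and canister above 30 N).
It fails at once if the robot pushes on the canister with more than 30 N (contact force between the arm and canister above 30 N).
It fails at once if the fingers push on the canister with more than 30 N (contact force between the fingers and canister above 30 N).
It fails at once if a bystander is moved more than 30 mm or knocked over (distance of any of tape_mid, stamp_mid, closed_can_mid, stapler_mid, carton_mid, glue_mid from where it was at the start of the episode above 0.03 m).
It also fails if it takes over 64 s, if anything falls off the work surface, if the arm or the gripper's body presses on something with over 40 N, if the wrist force passes 120 N, or if a joint passes its speed limit or range.

## Working session

There is one attempt and no reset: what is moved stays moved. The work goes in short steps, Python scripts to look and compute and a tool call to move; the robot and the scene stay as the last step left them, time stands still between calls to the robot, and variables do not carry over. Pictures are saved under pics/ and viewed, on a budget of 10 in all, crops included, one or two more only if the job needs it, and the job is handed in when it is done.

Besides the shell and the picture viewer there is one more tool, called after "Emit:" as a command line: name --argument value ..., lists and objects as JSON in quotes. drive_tool: Moves the arm, as the interface text tells. Its arguments: {"type":"object","properties":{"rot":{"type":"array"},"delta_pos":{"type":"array"},"hand":{"type":"array"},"newtons":{"type":"number"}},"required":["rot","delta_pos","hand"]}

```bash
ls; mkdir -p pics; cat > h.py <<'E'
import numpy as np, cv2
from plant import ctrl,get_image,ticket,silhouettes
def save(im,n,crop=None,s=1):
    p=im["pixels"][:,:,::-1]
    if crop: l,t,r,b=crop; p=p[t:b,l:r]
    cv2.imwrite("pics/"+n,cv2.resize(p,None,fx=s,fy=s,interpolation=cv2.INTER_CUBIC))
def toworld(im,u,v,z):
    T=np.array(im["pose"]); d=T[:3,:3]@[(u-im["cx"])/im["fx"],(v-im["cy"])/im["fy"],1]
    return T[:3,3]+d*(z-T[2,3])/d[2]
def topix(im,p):
    T=np.array(im["pose"]); c=T[:3,:3].T@(np.array(p)-T[:3,3]); return im["fx"]*c[0]/c[2]+im["cx"],im["fy"]*c[1]/c[2]+im["cy"]
E
python3 - <<'E'
from h import *
print(ctrl.get_state(),ctrl.hold_point_z)
a=get_image("top");save(a,"top.png",s=1.5);print(a["pose"],a["fx"])
for n in["mouth","canister_mid","follower","lid_grip","lid"]:
    for d in silhouettes("top",n): 
        m=d["mask"];ys,xs=np.nonzero(m);print(n,round(d["conf"],2),d["bbox"],xs.mean(),ys.mean(),toworld(a,xs.mean(),ys.mean(),.06))
b=get_image("scene");save(b,"scene.png",s=1.5)
E
```

```text
pics
{'clock': 0.0, 'joint_positions': array([-1.51577534e+00,  2.59339592e-01,  1.53609642e+00, -3.28439245e-05,
        1.34798185e+00, -2.02795691e-01]), 'joint_vel': array([ 7.73875967e-06,  2.45282518e-04,  4.97209333e-04, -1.50324065e-04,
        1.45909109e-04,  3.63855195e-04]), 'effort': array([ 2.58150656e-03, -4.37303817e+01, -2.83999211e+01,  7.19191320e-02,
        4.13044752e-02, -1.27453113e-04]), 'tool_pos': array([ 0.14021588, -0.53125534,  0.21781419]), 'orientation': array([-3.11371735e+00, -4.03633855e-01, -1.61382498e-04]), 'ft_force': array([0.32991462, 0.14375391, 0.78983096]), 'wrist_torque': array([-0.02455977,  0.03414214, -0.00172133]), 'grip_width': 0.09308869330725783} 0.0188
[[-1.58961019e-01 -9.65586466e-01  2.05849876e-01  3.88114300e-01]
 [-9.87284677e-01  1.55340596e-01 -3.37381884e-02  1.01137950e-02]
 [ 6.00295706e-04 -2.08595486e-01 -9.78001822e-01  1.17825680e+00]
 [ 0.00000000e+00  0.00000000e+00  0.00000000e+00  1.00000000e+00]] 460.343439571551
mouth 0.64 [252.4, 207.5, 61.7, 62.4] 283.94804010938924 238.9721969006381 [ 0.5092729  -0.07705968 
[... 311 characters left out ...]
08854166666666 [0.73746716 0.16540851 0.06      ]
lid_grip 0.67 [178.6, 224.0, 27.8, 28.2] 191.87435456110154 237.99655765920826 [0.54727758 0.14408197 0.06      ]
lid_grip 0.59 [102.5, 284.2, 27.5, 29.7] 115.45391061452514 300.1815642458101 [0.42937708 0.34208192 0.06      ]
lid_grip 0.57 [182.8, 273.7, 32.7, 25.2] 198.53627760252365 285.0930599369085 [0.4329093  0.14303766 0.06      ]
lid 0.83 [180.7, 266.5, 33.8, 31.3] 197.7948350071736 284.5667144906743 [0.43441397 0.14462057 0.06      ]
lid 0.77 [100.7, 286.8, 30.1, 27.3] 115.35217391304347 300.0 [0.42983422 0.34227973 0.06      ]
lid 0.58 [160.7, 152.0, 27.2, 25.6] 173.8831385642738 164.90818030050085 [0.73785333 0.16483828 0.06      ]
```

View pics/top.png

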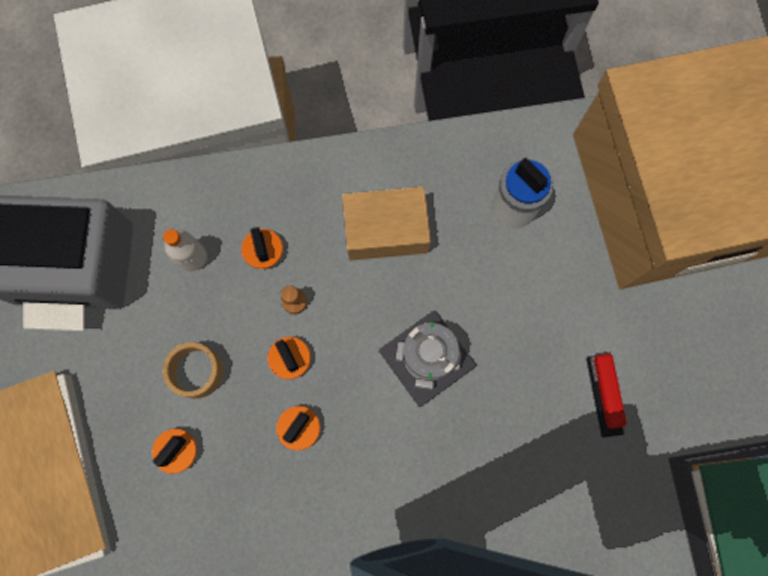

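View pics/scene.png

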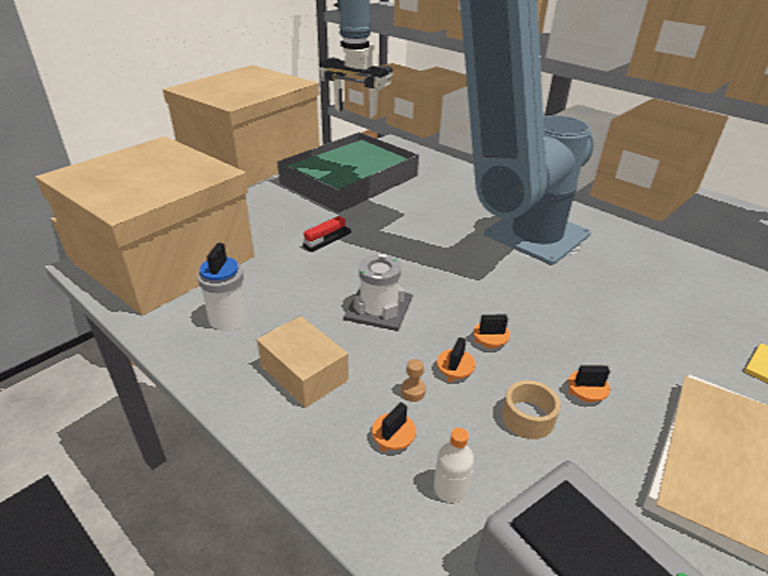

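The view shows four orange-lid look-alikes. The nearest is at top (299,428)/1.5, and in the scene view it is the one at (492,330). The canister with its square cradle is at (430,350)/1.5. Next I'll measure the lid and plan the hover.

```bash
cat >> h.py <<'E'
from scipy.spatial.transform import Rotation as Ro
def blob(mask,near):
    n,l,st,c=cv2.connectedComponentsWithStats(mask.astype(np.uint8)); 
    k=[i for i in range(1,n) if st[i,4]>40]; i=min(k,key=lambda i:np.hypot(*(c[i]-near))); return l==i
def lidmeas(im,near):
    hsv=cv2.cvtColor(im["pixels"],cv2.COLOR_RGB2HSV)
    o=blob((hsv[...,0]<18)&(hsv[...,1]>180)&(hsv[...,2]>90),near)
    pts=np.argwhere(o)[:,::-1].astype(np.int32); hull=cv2.convexHull(pts)
    w=np.array([toworld(im,*p[0],.024)[:2] for p in hull]);(x,y),r=cv2.minEnclosingCircle(w.astype(np.float32))
    ctr=np.array(topix(im,[x,y,.06]))
    b=blob(im["pixels"].max(2)<60,ctr)
    return (x,y,r),b
def rel(goal,yaw):
    "shift in tool axes and turn to reach goal, tool down with tool x at yaw"
    s=ctrl.get_state();R=Ro.from_rotvec(s["orientation"])
    Rg=Ro.from_matrix(np.array([[np.cos(yaw),np.sin(yaw),0],[np.sin(yaw),-np.cos(yaw),0],[0,0,-1]]))
    print("tcp",s["tool_pos"].round(4),"yaw",np.arctan2(*R.as_matrix()[1::-1,0]).round(4),"t",round(s["clock"],2))
    print("shift",R.inv().apply(np.array(goal)-s["tool_pos"]).round(4),"turn",(R.inv()*Rg).as_rotvec().round(4))
E
python3 - <<'E'
from h import *
a=get_image("top")
(c),b=lidmeas(a,(199,285));print(c)
ys,xs=np.nonzero(b);w=np.array([toworld(a,x,y,.055)[:2] for x,y in zip(xs,ys)]);m=w.mean(0);ev=np.linalg.eigh(np.cov(w.T));print(m,b.sum(),ev[0]**.5,np.arctan2(*ev[1][::-1,1]))
rel([c[0],c[1],.22],ctrl and 0.26)
q=get_image("wrist");print(q["pose"],ctrl.get_state()["tool_pos"],q["fx"])
R=Ro.from_rotvec(ctrl.get_state()["orientation"]);print(R.inv().apply(np.array(q["pose"])[:3,3]-ctrl.get_state()["tool_pos"]),R.inv().as_matrix()@np.array(q["pose"])[:3,:3])
E
```

```text
(0.43515220284461975, 0.14744625985622406, 0.035219233483076096)
[0.4345272  0.14611698] 149 [0.00485446 0.01426473] 2.363721883552254
tcp [ 0.1402 -0.5317  0.2185] yaw 0.2578 t 0.4
shift [ 0.4583 -0.5816 -0.0013] turn [-0.0003 -0.     -0.0022]
[[ 2.54953203e-01 -9.30402370e-01 -2.63344442e-01  2.13338762e-01]
 [-9.66953078e-01 -2.45535645e-01 -6.86585145e-02 -5.11475485e-01]
 [-7.80402723e-04  2.72146427e-01 -9.62255534e-01  3.84171693e-01]
 [ 0.00000000e+00  0.00000000e+00  0.00000000e+00  1.00000000e+00]] [ 0.14023539 -0.53177937  0.21856949] 284.71584583086343
[ 0.07586738 -0.00102036 -0.16560054] [[-6.42701137e-06 -9.62250435e-01 -2.72165576e-01]
 [ 9.99999805e-01  1.63677020e-04 -6.02299879e-04]
 [ 6.24110571e-04 -2.72165527e-01  9.62250246e-01]]
```

Emit:
drive_tool --rot '[[0,0,0],[0,0,0],[0,0,0],[0,0,0],[0,0,0],[0,0,0],[0,0,0],[0,0,0],[0,0,0],[0,0,0],[0,0,0],[0,0,0]]' --delta_pos '[[0.039,-0.029,-0.003],[0.039,-0.029,-0.003],[0.039,-0.029,-0.003],[0.039,-0.029,-0.003],[0.039,-0.029,-0.003],[0.039,-0.029,-0.003],[0.039,-0.029,-0.003],[0.039,-0.029,-0.003],[0.039,-0.029,-0.003],[0.039,-0.029,-0.003],[0.039,-0.029,-0.003],[0.039,-0.029,-0.003]]' --hand '[1,1,1,1,1,1,1,1,1,1,1,1]'

```text
clock: 1.95
tool_pos: [0.505, -0.0746, 0.255]
orientation: [3.115, 0.404, 0.001]
ft_force: [1.0, -1.1, 0.5]
grip_width: 0.0932
```

```bash
python3 - <<'E'
from h import *
q=get_image("wrist");np.save("w1.npy",q["pixels"]);np.save("w1pose.npy",q["pose"])
print(q["fx"],q["fy"],q["cx"],q["cy"])
save(q,"w1.png",s=1.5);print(ctrl.get_state()["tool_pos"],ctrl.get_state()["joint_positions"])
for n in["mouth","canister_mid","follower"]:
    for d in silhouettes("wrist",n): print(n,d["conf"],d["bbox"])
E
```

```text
284.71584583086343 284.71584583086343 252.77105158690517 189.33375173326317
[ 0.50790649 -0.07033849  0.25525181] [-0.35852927  0.16611576  1.56310987  0.00429997  1.41002646  0.95135053]
mouth 0.98 [212.5, 108.3, 94.4, 99.7]
canister_mid 0.97 [217.3, 106.9, 88.7, 101.6]
follower 0.76 [246.4, 151.5, 32.0, 34.7]
```

View pics/w1.png

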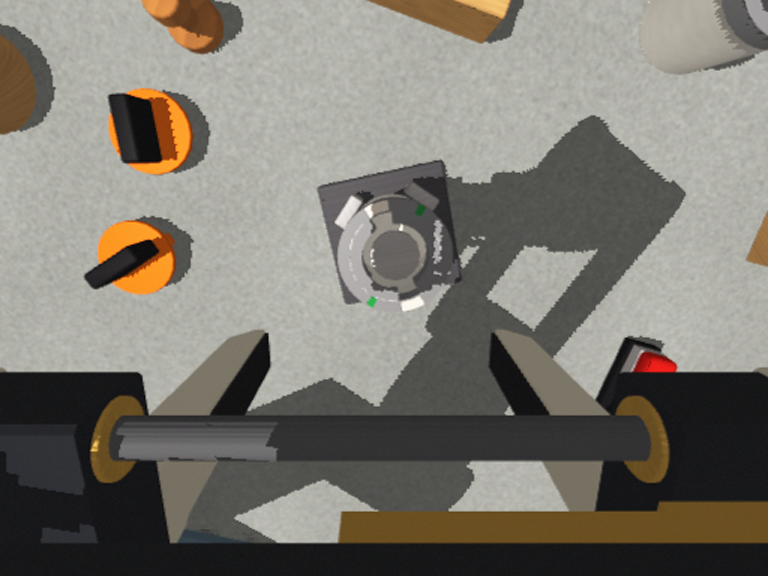

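The collar is centred at about (390,255). White slot marks are near (412,303) and (370,208), and green marks near (372,301) and (420,210). Next I'll rectify to the collar's plane to measure.

```bash
cat >> h.py <<'E'
def rect(im,c,z,half=.06,n=600):
    "top-view of plane z about c: column = +x world right, row up = +y"
    src=np.array([[0,0],[n,0],[n,n],[0,n]],np.float32)
    W=[(c[0]-half,c[1]+half),(c[0]+half,c[1]+half),(c[0]+half,c[1]-half),(c[0]-half,c[1]-half)]
    dst=np.array([topix(im,[*p,z]) for p in W],np.float32)
    return cv2.warpPerspective(im["pixels"][:,:,::-1],cv2.getPerspectiveTransform(dst,src),(n,n),flags=cv2.INTER_CUBIC)
E
python3 - <<'E'
from h import *
q=get_image("wrist");t=get_image("top")
for i,n in((q,"wrist"),(t,"top")):
    for d in silhouettes(n,"mouth")[:1]:
        ys,xs=np.nonzero(d["mask"]);print(n,toworld(i,xs.mean(),ys.mean(),.11),d["bbox"])
    for d in silhouettes(n,"follower")[:1]:
        ys,xs=np.nonzero(d["mask"]);print(n,"f",toworld(i,xs.mean(),ys.mean(),.106))
c=toworld(q,394/1.5,255/1.5,.106);print(c)
A=rect(q,(.505,-.075),.11)
hsv=cv2.cvtColor(A,cv2.COLOR_BGR2HSV)
for nm,m in(("green",(hsv[...,1]>120)&(abs(hsv[...,0].astype(int)-65)<20)),("white",(A.min(2)>200))):
    n,l,st,ce=cv2.connectedComponentsWithStats(m.astype(np.uint8))
    for k in range(1,n):
        if st[k,4]>100: print(nm,.505-.06+ce[k][0]/5000,-.075+.06-ce[k][1]/5000,st[k])
cv2.imwrite("pics/r1.png",A)
E
```

```text
wrist [ 0.53066265 -0.07593601  0.11      ] [210.1, 107.1, 95.5, 99.9]
wrist f [ 0.51695094 -0.08159963  0.106     ]
top [ 0.74794376 -0.27246344  0.11      ] [327.8, 108.3, 39.1, 44.1]
[ 0.51586562 -0.082587    0.106     ]
green 0.4782014778325123 -0.07415788177339902 [148 281  38  29 812]
green 0.5543880239520959 -0.09054203592814371 [529 363  36  31 835]
white 0.5397181976599452 -0.040467662434652725 [ 417   94  114   68 4017]
white 0.5105693693693694 -0.04884774774774774 [312 163  35  13 222]
white 0.5267092369477911 -0.04983935742971887 [389 166  40  18 249]
white 0.5345542600896861 -0.05363318385650224 [434 183  31  21 223]
white 0.5444304785894206 -0.05508740554156171 [476 182  42  34 794]
white 0.5389457446808511 -0.08073510638297872 [460 323  20  13 188]
white 0.4844522859772937 -0.10446185946609389 [ 161  406   73   86 3259]
```

View pics/r1.png

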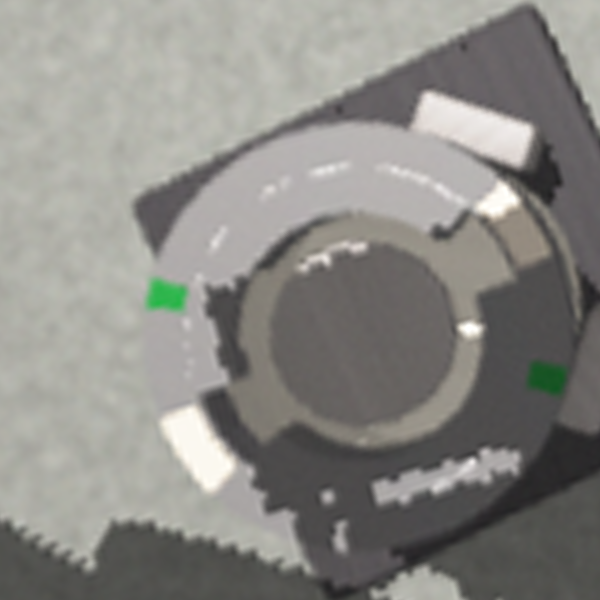

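Slot midline is about 34.8° and locked about -12.3°, with the centre near (0.516,-0.082). The white and green marks agree (47° apart). Next I'll hover over the lid with tool x along its bar.

Emit:
drive_tool --rot '[[0,0,0],[0,0,0],[0,0,0],[0,0,0],[0,0,0],[0,0,0.173],[0,0,0.173],[0,0,0.173],[0,0,0.173],[0,0,0.173],[0,0,0.173],[0,0,0]]' --delta_pos '[[-0.003,-0.046,0.007],[-0.003,-0.046,0.007],[-0.003,-0.046,0.007],[-0.003,-0.046,0.007],[-0.003,-0.046,0.007],[0,0,0],[0,0,0],[0,0,0],[0,0,0],[0,0,0],[0,0,0],[0,0,0]]' --hand '[1,1,1,1,1,1,1,1,1,1,1,1]'

```text
clock: 3.95
tool_pos: [0.4309, 0.142, 0.2198]
orientation: [-2.906, 1.194, -0.0]
ft_force: [-0.7, 0.7, 0.1]
grip_width: 0.0932
```

```bash
python3 - <<'E'
from h import *
q=get_image("wrist");t=get_image("top")
(c),b=lidmeas(q,topix(q,[.435,.147,.024]));print(c,b.sum())
rel([c[0],c[1],.044+.0188],-.778)
# rectified at bar top
A=rect(q,(.435,.147),.064,.05,500);cv2.imwrite("pics/r2.png",A)
B=rect(t,(.5163,-.0823),.11);hsv=cv2.cvtColor(B,cv2.COLOR_BGR2HSV)
m=(hsv[...,1]>100)&(abs(hsv[...,0].astype(int)-65)<20);n,l,st,ce=cv2.connectedComponentsWithStats(m.astype(np.uint8))
for k in range(1,n):
  if st[k,4]>100: print("top green",.5163-.06+ce[k][0]/5000,-.0823+.06-ce[k][1]/5000,st[k,4])
print(ctrl.get_state()["joint_positions"])
E
```

```text
(0.4355529248714447, 0.14767935872077942, 0.03555716946721077) 576
tcp [0.4309 0.1422 0.2197] yaw -0.7775 t 4.05
shift [-0.0006 -0.0072  0.1569] turn [-0.0001 -0.0001  0.0005]
top green 0.4782642512077295 -0.07474090177133655 621
top green 0.5551195906432749 -0.09123070175438597 684
[ 7.19794475e-02  8.22680002e-02  1.74866968e+00 -2.18956698e-05
  1.31051342e+00  2.42023441e+00]
```

View pics/r2.png

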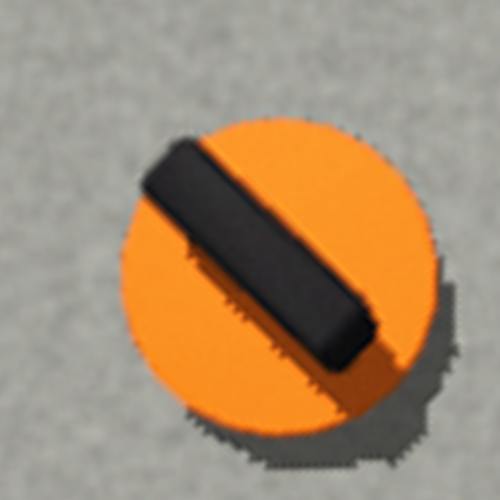

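Emit:
drive_tool --rot '[[0,0,0.008],[0,0,0],[0,0,0],[0,0,0],[0,0,0],[0,0,0],[0,0,0],[0,0,0],[0,0,0],[0,0,0],[0,0,0],[0,0,0]]' --delta_pos '[[0,-0.007,0.03],[0,0,0.05],[0,0,0.05],[0,0,0.03],[0,0,0.02],[0,0,0.01],[0,0,0],[0,0,0],[0,0,0],[0,0,0],[0,0,0],[0,0,0]]' --hand '[1,1,1,1,1,1,1,0,0,0,0,0]' --newtons 25

```text
clock: 5.55
tool_pos: [0.4358, 0.1476, 0.0297]
orientation: [-2.901, 1.206, -0.0]
ft_force: [1.3, 0.4, 0.4]
grip_width: 0.0479
```

Emit:
drive_tool --rot '[[0,0,0],[0,0,0],[0,0,0],[0,0,0],[0,0,0],[0,0,0]]' --delta_pos '[[0,0,0],[0,0,0],[0,0,0],[0,0,0],[0,0,0],[0,0,0]]' --hand '[0,0,0,0,0,0]'

```text
clock: 6.3
tool_pos: [0.4358, 0.1475, 0.0296]
orientation: [2.901, -1.206, -0.0]
ft_force: [0.3, 0.0, -1.4]
grip_width: 0.0155
```

Emit:
drive_tool --rot '[[0,0,0],[0,0,0],[0,0,0],[0,0,0],[0,0,0],[0,0,0],[0,0,0],[0,0,0],[0,0,0],[0,0,-0.174],[0,0,-0.174],[0,0,-0.174]]' --delta_pos '[[0,0,-0.02],[0,0,-0.05],[0,0,-0.05],[0,0,-0.04],[0.044,0.021,0],[0.044,0.021,0],[0.044,0.021,0],[0.044,0.021,0],[0.044,0.021,0],[0,0,0],[0,0,0],[0,0,0]]' --hand '[0,0,0,0,0,0,0,0,0,0,0,0]' --newtons 40

```text
clock: 7.8
tool_pos: [0.5162, -0.0827, 0.1892]
orientation: [-3.115, 0.409, 0.001]
ft_force: [0.5, 0.2, -1.3]
grip_width: 0.0158
```

Emit:
drive_tool --rot '[[0,0,-0.174],[0,0,-0.174],[0,0,-0.174],[0,0,-0.174],[0,0,-0.174],[0,0,0],[0,0,0]]' --delta_pos '[[0,0,0],[0,0,0],[0,0,0],[0,0,0],[0,0,0],[0,0,0],[0,0,0]]' --hand '[0,0,0,0,0,0,0]'

```text
clock: 8.68
tool_pos: [0.5164, -0.0824, 0.1895]
orientation: [-3.001, -0.929, 0.0]
ft_force: [0.7, -0.7, -1.7]
grip_width: 0.0156
```

```bash
python3 - <<'E'
from h import *
q=get_image("wrist");t=get_image("scene");save(q,"w3.png",s=1.5)
rel([.5165,-.0826,.15],.608)
s=ctrl.get_state();print(s["joint_positions"],s["ft_force"],s["grip_width"])
# lid disc centre as seen by wrist camera: top at tcp z-.0056
hsv=cv2.cvtColor(q["pixels"],cv2.COLOR_RGB2HSV);zt=s["tool_pos"][2]-.0296+.024
o=blob((hsv[...,0]<18)&(hsv[...,1]>180)&(hsv[...,2]>90),topix(q,[*s["tool_pos"][:2],zt]))
h=cv2.convexHull(np.argwhere(o)[:,::-1].astype(np.int32));w=np.array([toworld(q,*p[0],zt)[:2] for p in h],np.float32)
print(cv2.minEnclosingCircle(w),o.sum())
E
```

```text
tcp [ 0.5165 -0.0825  0.1896] yaw 0.6016 t 8.78
shift [-0.0001  0.0001  0.0396] turn [-0.0001  0.0001 -0.0064]
[-3.71787032e-01  2.32299768e-01  1.64349005e+00  9.78845703e-06
  1.26596385e+00  5.97370363e-01] [ 0.14914541  0.44703276 -1.29552509] 0.015868776012154296
((0.517871618270874, -0.08059203624725342), 0.03546251729130745) 3574
```

View pics/w3.png

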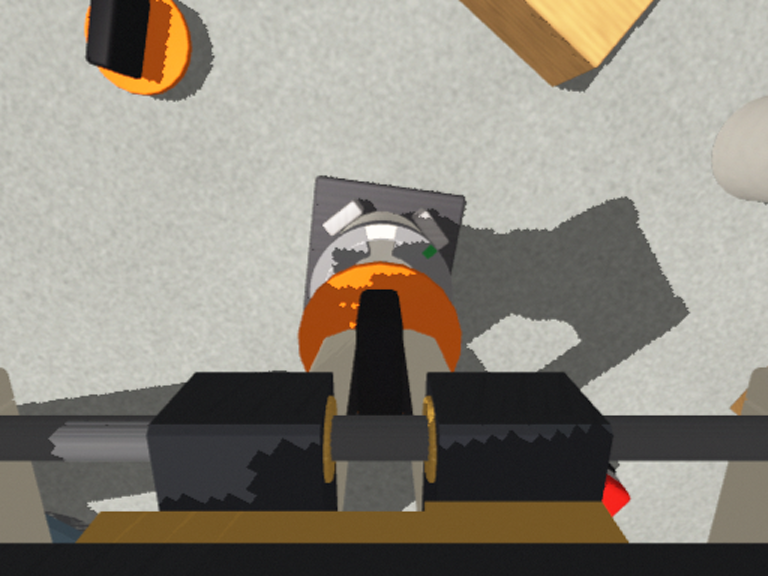

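The slot mark (381,232) lines up with the bar (378,300), so I descend carefully.

Emit:
drive_tool --rot '[[0,0,-0.006],[0,0,0],[0,0,0],[0,0,0],[0,0,0],[0,0,0],[0,0,0],[0,0,0]]' --delta_pos '[[-0.001,0,0.02],[0,0,0.02],[0,0,0.006],[0,0,0.002],[0,0,0.001],[0,0,0.001],[0,0,0.001],[0,0,0]]' --hand '[0,0,0,0,0,0,0,0]'

```text
clock: 9.78
tool_pos: [0.5157, -0.0831, 0.1388]
orientation: [2.997, 0.943, 0.0]
ft_force: [0.2, 0.3, -0.8]
grip_width: 0.0154
```

Emit:
drive_tool --rot '[[0,0,0],[0,0,0],[0,0,0]]' --delta_pos '[[0,0,0.001],[0,0,0.001],[0,0,0]]' --hand '[0,0,0]'

```text
clock: 10.15
tool_pos: [0.5156, -0.083, 0.1365]
orientation: [-2.997, -0.943, 0.0]
ft_force: [0.8, -0.7, -0.6]
grip_width: 0.0156
```

Emit:
drive_tool --rot '[[0,0,0],[0,0,0],[0,0,0],[0,0,0]]' --delta_pos '[[0,0,0.001],[0,0,0.001],[0,0,0.001],[0,0,0]]' --hand '[0,0,0,0]'

```text
clock: 10.65
tool_pos: [0.5158, -0.0831, 0.134]
orientation: [2.996, 0.943, 0.0]
ft_force: [-1.4, -0.3, 5.3]
grip_width: 0.0162
```

Emit:
drive_tool --rot '[[0,0,0],[0,0,0],[0,0,0],[0,0,0],[0,0,0],[0,0,0]]' --delta_pos '[[0,0,0.002],[0,0,0.002],[0,0,0.002],[0,0,0.002],[0,0,0.001],[0,0,0]]' --hand '[0,0,0,0,0,0]'

```text
clock: 11.4
tool_pos: [0.5158, -0.0831, 0.1252]
orientation: [2.996, 0.943, 0.001]
ft_force: [-2.8, 1.4, 9.2]
grip_width: 0.0157
```

Emit:
drive_tool --rot '[[0,0,0],[0,0,0],[0,0,0.06],[0,0,0.06],[0,0,0.06],[0,0,0.06],[0,0,0]]' --delta_pos '[[0,0,0.001],[0,0,0],[0,0,0],[0,0,0],[0,0,0],[0,0,0],[0,0,0]]' --hand '[0,0,0,0,0,0,0]'

```text
clock: 12.28
tool_pos: [0.5169, -0.0835, 0.1248]
orientation: [3.087, 0.576, 0.004]
ft_force: [-0.8, 0.2, 8.8]
grip_width: 0.0157
```

```bash
python3 -c "
from h import *
rel([.5165,-.0826,.124],-.215);s=ctrl.get_state();print(s['ft_force'],s['wrist_torque'])"
```

```text
tcp [ 0.5169 -0.0835  0.1248] yaw 0.3691 t 12.28
shift [-0.     -0.001   0.0008] turn [ 0.0014 -0.0029  0.5841]
[-0.83758761  0.18744736  8.82770405] [ 0.03690224  0.17372228 -0.03536969]
```

Emit:
drive_tool --rot '[[0,0,0.08],[0,0,0.08],[0,0,0.08],[0,0,0.08],[0,0,0.08],[0,0,0.08],[0,0,0.08],[0,0,0]]' --delta_pos '[[0,0,0],[0,0,0],[0,0,0],[0,0,0],[0,0,0],[0,0,0],[0,0,0],[0,0,0]]' --hand '[0,0,0,0,0,0,0,0]'

```text
clock: 13.28
tool_pos: [0.5172, -0.0837, 0.1249]
orientation: [3.126, -0.3, 0.006]
ft_force: [-0.1, -0.7, 9.0]
grip_width: 0.0157
```

```bash
python3 -c "
from h import *
rel([.5165,-.0826,.124],-.215);s=ctrl.get_state();print(s['ft_force'],s['wrist_torque'])"
```

```text
tcp [ 0.5172 -0.0837  0.1249] yaw -0.1912 t 13.28
shift [-0.0009 -0.001   0.0009] turn [ 0.0008 -0.0038  0.0238]
[-0.08092505 -0.71031228  9.02554046] [ 0.04012346  0.08291246 -0.00207421]
```

Emit:
drive_tool --rot '[[0,0,0.02],[0,0,0],[0,0,0],[0,0,0],[0,0,0]]' --delta_pos '[[0,0,0],[0,0,-0.002],[0,0,-0.002],[0,0,-0.001],[0,0,0]]' --hand '[0,0,0,0,0]'

```text
clock: 13.9
tool_pos: [0.5172, -0.0837, 0.1295]
orientation: [3.123, -0.33, 0.006]
ft_force: [1.1, -1.3, 6.7]
grip_width: 0.016
```

Emit:
drive_tool --rot '[[0,0,0],[0,0,0]]' --delta_pos '[[0,0,-0.0005],[0,0,0]]' --hand '[0,0]'

```text
clock: 14.15
tool_pos: [0.5171, -0.0837, 0.1296]
orientation: [3.123, -0.33, 0.005]
ft_force: [4.4, -2.0, 3.2]
grip_width: 0.0156
```

Raising the commanded pose 0.5 mm left z where it was and the push fell by 3.5 N, so the lugs are held by the pocket roofs. Next I release and retreat.

Emit:
drive_tool --rot '[[0,0,0],[0,0,0],[0,0,0],[0,0,0],[0,0,0],[0,0,0],[0,0,0],[0,0,0],[0,0,0],[0,0,0],[0,0,0],[0,0,0]]' --delta_pos '[[0,0,0],[0,0,0],[0,0,0],[0,0,0],[0,0,0],[0,0,0],[0,0,-0.02],[0,0,-0.03],[0,0,-0.03],[0,0,-0.03],[0,0,0],[0,0,0]]' --hand '[0.6,0.6,0.6,0.6,0.6,0.6,0.6,0.6,0.6,0.6,0.6,0.6]'

```text
clock: 15.65
tool_pos: [0.5152, -0.0829, 0.2382]
orientation: [-3.124, 0.33, 0.002]
ft_force: [-0.0, 0.2, -0.0]
grip_width: 0.0556
```

```bash
python3 - <<'E'
from h import *
q=get_image("wrist");b=get_image("scene")
print(ctrl.get_state()["tool_pos"],ctrl.get_state()["grip_width"])
u,v=map(int,topix(b,[.517,-.083,.12]));w=b["pixels"][:,:,::-1][v-64:v+64,u-64:u+64]
A=np.hstack([cv2.resize(q["pixels"][:,:,::-1],(533,400)),cv2.resize(w,(266,266)).copy() if 0 else cv2.copyMakeBorder(cv2.resize(w,(266,266)),0,134,0,0,0)])
cv2.imwrite("pics/f.png",A)
for z in (.117,.124,.128):
    (c),_=lidmeas(q,topix(q,[.517,-.083,z]))
hsv=cv2.cvtColor(q["pixels"],cv2.COLOR_RGB2HSV)
o=blob((hsv[...,0]<18)&(hsv[...,1]>180)&(hsv[...,2]>90),topix(q,[.517,-.083,.124]))
h=cv2.convexHull(np.argwhere(o)[:,::-1].astype(np.int32))
for z in (.124,.130): print(z,cv2.minEnclosingCircle(np.array([toworld(q,*p[0],z)[:2] for p in h],np.float32)))
E
```

```text
[ 0.51488984 -0.08276239  0.23765722] 0.055971277986307695
0.124 ((0.5177305340766907, -0.08299347013235092), 0.03573422133922577)
0.13 ((0.5192654728889465, -0.08330751955509186), 0.03496994823217392)
```

View pics/f.png

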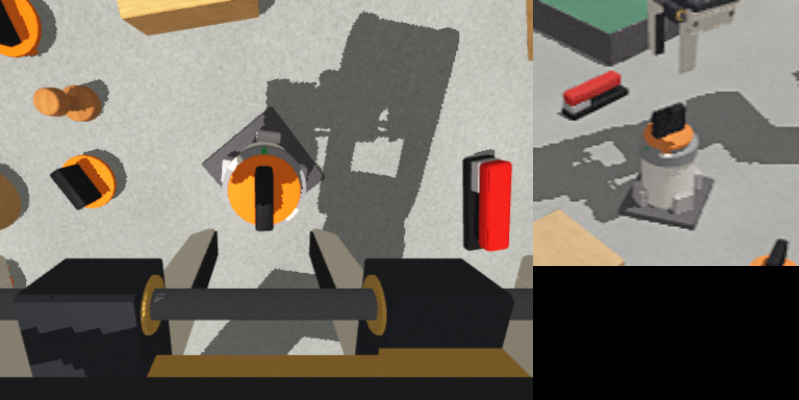

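The lid sits level on the collar. The bar at (264,195) lines up with the green mark at (264,150), and the fingers are clear.

```bash
python3 -c "
from plant import ticket,ctrl
s=ctrl.get_state();print(s['ft_force'],abs(s['joint_vel']).max());print(ticket.close_job())"
```

```text
[0.85709307 1.08301154 0.10614868] 0.0026764814923230153
the job is handed in; nothing more can be done
None
```

The orange lid nearest the base is on the canister and appears locked. I handed the job in at about 16 s of the 64 s allowed.

- **Insertion:** I found the collar's slots at about 35° from the white and green marks, and the lugs went in without contact. I pressed the lid down to about 2 mm above the hard bottom. The highest push I read was about 9 N.
- **Twist and lock:** I turned it about 47° clockwise. When I eased off, the tool stopped rising at the locked height (disc about 7 mm above the collar). Another 0.5 mm of lift left it in place while the push fell from 6.7 N to 3.2 N, so the lugs are held under the collar.
- **Final checks:**
  - After release, the picture showed the lid level, with its bar in line with the green mark.
  - The lid centre came out about 1 mm from the mouth centre.
  - The gripper is clear about 11 cm higher, and the arm is at rest.
  - The bystanders in the last picture looked in place, but I did not measure them.
- **Disagreement:** While the lid was in the hand, camera estimates of its position along the bar differed by about 2 mm. I shifted by 1 mm, which was within the clearance.
- **Not confirmed:** Final lid height comes from where the tool stopped and the size of the disc in the image, not from a direct measurement.

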